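# Hang the offset test bracket level on the collimator pin

## Robot

A 6-joint arm with a two-finger parallel gripper is mounted at the origin on the work surface. World frame = base frame: x ahead of the robot, y to its left, z up, the work surface at z = 0. Lengths are in m, angles in rad, forces in N, time in s.
With the tool pointing down it reaches from about 0.35 to 0.775 m from the base axis. Payload 7.3 kg.
Tool frame: the origin (TCP) lies at the very end of the fingers, on their centre line; the grasp point (between the pads) lies 19 mm behind it (ctrl.grip_point_offset is the distance from the TCP to the grasp point, in m); z points along the fingers, y is the direction in which the jaws open and shut (so a half turn about z gives the same grasp; the last joint's range is limited). The gripper opens to 92 mm and grips with 3 to 60 N. Pads are 19 mm wide; open, the fingers measure 130 mm over their backs; the gripper's body (75 mm by 190 mm) begins 47 mm behind the grasp point.
Start: joints at [1.053, 0.342, 1.524, -0, 1.275, -0.146], TCP at [0.191, 0.489, 0.189] pointing down, gripper open.
Joint ranges: [-2.53, 2.53], [-0.77, 2.02], [0.04, 2.7], [-1, 4.14], [0.28, 2.66], [-3.11, 3.11]. Speed limits (rad/s): [2.57, 2.57, 3.14, 3.14, 3.14, 3.14].

## Interface

Orientations are given as [roll, pitch, yaw] about the fixed x, y, z axes, in that order (R = Rz(yaw) Ry(pitch) Rx(roll)).
In Python, from cell import ctrl, optics, nets gives the robot as it stands.
- The arm moves only by the tool play_rows, never from a script. Its argument "targets" is a list of rows, each an object of numbers: "dx", "dy", "dz": the shift along the tool's x, y, z in mm; "wx", "wy", "wz": the turn, a rotation vector about the tool's x, y, z in rad. A call has 1 to 5 rows; each row is the pose to reach, as a shift and turn from the pose commanded when the call began, along the tool's axes at that moment; what a row does not reach only later rows make up. A row lasts 1/8 s, in which the tool goes at most 62.5 mm and 10.7 degrees, less where a joint would pass 70% of its speed; a pose out of reach is approached as far as the arm can. A call with a gripper value outside its range is refused whole. "grip" is the finger opening in mm, from 0 to 91.8, set as the call begins (left out, the last holds). The fingers move at their own pace and stop on an object; "squeeze" is the grip in N (left out, the last holds). Time passes only in rows, so rows that repeat a pose let the fingers close. It gives the time, the measured TCP pose, the force and the opening at its end, in the units of the state.
- ctrl.get_state(): the state, without advancing time (a new reading comes with each control period).
- optics.get_image(name): name is "scene" or "top"; returns a dict with "img" (400x640x3 uint8, red, green, blue), "depth" (400x640 float32, m along the optical axis (not along the pixel's ray), 0 where there is no reading), "fx", "fy", "cx", "cy" (pixels), "k1" (the pictures are not rectified: a ray, as slopes to the right and down, at radius r is drawn at 1 + k1 r^2 times it, then the intrinsics apply), "cam_to_world" (4x4, takes a point from camera to world coordinates). Camera axes: x right, y up, looking along -z (the intrinsics and any distortion apply to the point x, -y, -z); pixel columns grow to the right and rows downward; lengths in m; the calibration is good to about 2 mm. A picture is of the moment at which its call begins.
- ctrl.hand_in(): hands the job in, once; it reports no verdict.
Trained networks look in a picture, given as the dict that the camera call returned (one of the last four; its "shot" number tells which), for a name from the list of things; names that differ only in an ending like _2 or _b are one class to them, and where a whole thing is asked for, a point or a joint stands for the part that bears it (a point fixed in the world has none). Each returns a list of dicts, best first, with "confidence" (0 to 1); they miss things now and then, are a little off and sometimes report something else, mostly with a low value. They report only what shows in the picture. A call takes as long as a camera call. They do not tell look-alikes from the thing itself.
- nets.outline_of(picture, name): "region" (400x640 bool, what is visible of it) and "bbox" ([left, top, width, height] in pixels, round what is visible of it).
The state is a dict: "time_s": time; "qpos": joint angles; "dq": joint speeds; "tau": joint torques, N m; "ee_pos": TCP position; "orientation": TCP orientation; "wrist_force": force on the tool from outside, world axes, zero at the start; "torque": the same for the moment, N m; "width": finger opening in m.
Only numpy, scipy, OpenCV 4.12 (cv2) and the standard library are available. Lean on these libraries where they do the work, as an engineer would, in place of code of your own. Each camera call takes 0.05 s, during which the arm holds its last target.

## Task

Hang the bare aluminium L-shaped bracket on the brass pin, without forcing it, by whichever of its four holes lets it hang level by itself, then let go of it. Leave the black bracket standing where it is.

Things in the scene. Friction and masses are not known exactly. Their poses are not given: they have to be found in the camera images.
- carrier_mid (a point): Bare aluminium L-shaped bracket, one solid uniform piece, ~0.4 kg, upright on its foot. Point: its centre, 70 mm above its underside. x = through its thickness, y = width, z = up. In this frame (mm): bar 8 thick, y -75..75, z 8..70; leg 8 thick, y 0..75, z -46..8; foot 30 thick (x -15..15), y 0..75, z -70..-46. Holes: see carrier_holes. Any yaw; may hang either way round.
- carrier_holes (a point): Same bracket, same axes: mid-width, mid-thickness, on the line of hole centres, 29 mm above carrier_mid. Four round through holes along x, 21 mm diameter, centres at y = -39, -9, 21 and 51 mm from here. Above them a plain band (from 11 to 41 mm above this point, 8 mm thick) to pinch from above, fingers on its two faces.
- pin_tip (a point): Free end of the fixed level brass pin, on its axis, 190 mm above the table. Pin 8 mm diameter, 100 mm long. x = along the pin from this end towards the post; z = up. Post at x = 100 mm, 18 mm diameter, its top 8 mm above the pin axis (nothing higher), round base 90 mm diameter, 30 mm high. Place and yaw vary.
- black_mid (a point): Bystander to leave standing: black enamelled bracket, also 140 mm high, 150 mm wide (y), 8 mm thick, with a 75 mm wide, 30 mm thick foot in its middle and three holes. Point: its centre, 70 mm above the table. Other loose things nearby are under 50 mm high.
Things that resemble listed ones, but are neither listed nor needed, are in the scene too. What is shaped like the part that bears carrier_mid but blue is not meant.

How it is judged:
By the outcome, as a careful person would: the job done as asked, in the order asked, and still so for the second after the job is handed in, with the robot touching nothing.
It also fails if it takes over 45 s, if anything falls off the work surface, if the arm or the gripper's body presses on something with over 40 N, if the wrist force passes 120 N, or if a joint passes its speed limit or range.

## Working session

There is one attempt and no reset: what is moved stays moved. The work goes in short steps, Python scripts to look and compute and a tool call to move; the robot and the scene stay as the last step left them, time stands still between calls to the robot, and variables do not carry over. Pictures are saved under pics/ and viewed, and the job is handed in when it is done.

Besides the shell and the picture viewer there is one more tool, called as a command line: name --argument value ..., lists and objects as JSON in quotes. play_rows: Moves the arm, as the interface text tells. Its arguments: {"type":"object","properties":{"targets":{"type":"array","items":{"type":"object","properties":{"dx":{"type":"number"},"dy":{"type":"number"},"dz":{"type":"number"},"wx":{"type":"number"},"wy":{"type":"number"},"wz":{"type":"number"}}}},"grip":{"type":"number"},"squeeze":{"type":"number"}},"required":["targets"]}

```bash
ls; mkdir -p pics; python3 - <<'E'
from cell import ctrl, optics, nets
import cv2
print(ctrl.get_state())
for n in ("scene","top"):
    p=optics.get_image(n); cv2.imwrite(f"pics/{n}0.png",p["img"][:,:,::-1])
    print(n,p["fx"],p["fy"],p["cx"],p["cy"],p["k1"],p["cam_to_world"])
    for nm in ("carrier_mid","black_mid","pin_tip"):
        try:
            for r in nets.outline_of(p,nm): print(nm,r["confidence"],r["bbox"],r["region"].sum())
        except Exception as e: print(nm,e)
E
```

```text
pics
{'time_s': 0.0, 'qpos': array([ 1.05301252e+00,  3.42711999e-01,  1.52505539e+00, -2.03737973e-05,
        1.27539272e+00, -1.45994649e-01]), 'dq': array([ 0.00065954, -0.00066688, -0.00026083,  0.00116299,  0.00045761,
       -0.00070533]), 'tau': array([ 3.09417806e-05, -4.31236517e+01, -2.44215846e+01,  7.18052150e-02,
        5.60767134e-02, -1.30101571e-04]), 'ee_pos': array([0.19046507, 0.48871374, 0.18843719]), 'orientation': array([-3.14003904e+00, -2.08752415e-04,  2.76980928e+00]), 'wrist_force': array([ 0.73260121, -0.21768053,  0.85119807]), 'torque': array([-0.02493075, -0.02975142, -0.02326816]), 'width': 0.09168466788980292}
scene 479.3156281345875 479.3156281345875 309.0503324222142 198.84017701107075 0.017482489077900336 [[ 8.47917995e-01 -4.13969651e-01  3.31155856e-01  8.27875191e-01]
 [ 5.30126990e-01  6.61338765e-01 -5.30656586e-01 -5.39473003e-01]
 [ 6.69516957e-04  6.25507926e-01  7.80217525e-01  1.01897684e+00]
 [ 0.00000000e+00  0.00000000e+00  0.00000000e+00  1.00000000e+00]]
carrier_mid 0.98 [420.1, 111.6, 15.9, 55.6] 493
carrier_mid 0.74 [290.6, 114.0, 47.0, 60.4] 1484
carrier_mid 0.62 [364.3, 128.2, 17.6, 54.9] 562
black_mid 0.68 [304.2, 201.8, 65.5, 46.1] 1821
pin_tip 0.92 [257.4, 276.8, 67.0, 84.5] 1808
top 445.7185704257557 445.7185704257557 317.87336855141234 195.23971684634327 -0.035818324715836125 [[-0.0189488   0.98337312 -0.18060525  0.27584085]
 [-0.99955922 -0.02276128 -0.01906029  0.05051466]
 [-0.02285419  0.18016447  0.98337096  1.15252217]
 [ 0.          0.          0.          1.        ]]
carrier_mid 0.95 [195.4, 172.1, 66.9, 32.7] 927
carrier_mid 0.92 [228.0, 226.5, 18.7, 64.6] 816
black_mid 0.68 [297.5, 143.8, 48.3, 48.5] 756
pin_tip 0.89 [399.4, 124.2, 38.5, 47.8] 1188
```

View pics/scene0.png

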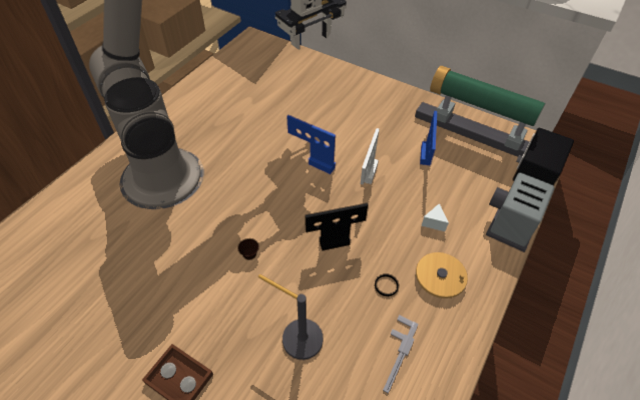

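View pics/top0.png

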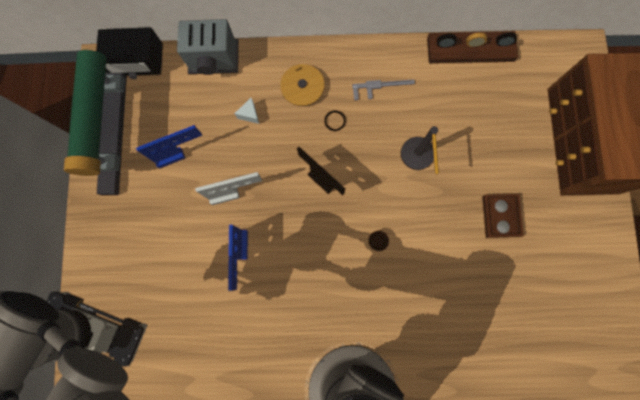

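The four-hole bracket candidates in the scene picture are blue at (313,143), blue at (429,140) and bare metal at (371,157), which is (228,188) in the top picture. The bare metal one fits the description. I'll confirm it in an enlarged crop and measure it.

```bash
cat > h.py <<'E'
import numpy as np, cv2
def undist(p,u,v):
    K=np.array([[p["fx"],0,p["cx"]],[0,p["fy"],p["cy"]],[0,0,1]])
    q=cv2.undistortPoints(np.stack([u,v],-1).astype(float).reshape(-1,1,2),K,np.array([p["k1"],0,0,0,0.]))
    return q[:,0,:]
def pts(p,mask):
    v,u=np.nonzero(mask&(p["depth"]>0)); d=p["depth"][v,u]
    return lift(p,u,v,d),u,v
def lift(p,u,v,d):
    q=undist(p,np.asarray(u),np.asarray(v)); d=np.asarray(d)
    c=np.stack([q[:,0]*d,-q[:,1]*d,-d],-1); T=np.array(p["cam_to_world"])
    return c@T[:3,:3].T+T[:3,3]
def proj(p,P):
    T=np.array(p["cam_to_world"]); c=(np.atleast_2d(P)-T[:3,3])@T[:3,:3]
    x=c[:,0]/-c[:,2]; y=-c[:,1]/-c[:,2]; k=1+p["k1"]*(x*x+y*y)
    return np.stack([p["fx"]*x*k+p["cx"],p["fy"]*y*k+p["cy"]],-1)
def crop(p,x0,y0,w,h,s,f,lines=()):
    im=cv2.resize(p["img"][y0:y0+h,x0:x0+w,::-1],None,fx=s,fy=s,interpolation=cv2.INTER_CUBIC)
    for L,c in lines:
        uv=((proj(p,L)-[x0,y0]+.5)*s-.5)
        cv2.polylines(im,[np.round(uv).astype(int).reshape(-1,1,2)],False,c,1)
    cv2.imwrite(f,im)
E
python3 - <<'E'
from cell import ctrl, optics, nets
from h import *
import pickle
P={n:optics.get_image(n) for n in ("scene","top")}
pickle.dump(P,open("P0.pkl","wb"))
for n,p in P.items():
    for nm in ("carrier_mid","black_mid","pin_tip"):
        for r in nets.outline_of(p,nm):
            X,u,v=pts(p,r["region"])
            c=p["img"][v,u].mean(0)
            print(n,nm,r["confidence"],r["bbox"],"med",np.median(X,0).round(3),"min",X.min(0).round(3),"max",X.max(0).round(3),"rgb",c.round())
crop(P["scene"],340,110,80,90,7,"pics/c1.png")
crop(P["top"],180,150,160,110,5,"pics/c2.png")
crop(P["top"],380,110,100,80,7,"pics/c3.png")
E
```

```text
scene carrier_mid 0.97 [291.8, 115.6, 44.9, 57.7] med [0.348 0.272 0.09 ] min [ 0.219  0.255 -0.004] max [0.401 0.412 0.146] rgb [37. 51. 91.]
scene carrier_mid 0.95 [422.3, 113.5, 14.4, 54.7] med [0.606 0.438 0.097] min [0.576 0.361 0.002] max [0.642 0.507 0.147] rgb [ 39.  61. 114.]
scene carrier_mid 0.56 [363.0, 128.8, 16.7, 54.7] med [0.502 0.294 0.091] min [ 0.427  0.209 -0.004] max [0.522 0.495 0.146] rgb [154. 149. 142.]
scene black_mid 0.74 [304.5, 203.6, 64.2, 43.4] med [0.528 0.062 0.091] min [ 0.427  0.008 -0.002] max [0.582 0.183 0.146] rgb [22. 18. 15.]
scene pin_tip 0.74 [259.6, 274.5, 66.1, 87.9] med [ 0.597 -0.196  0.016] min [ 0.431 -0.237 -0.002] max [ 0.64  -0.105  0.204] rgb [82. 74. 67.]
top carrier_mid 0.82 [194.7, 170.4, 67.5, 35.4] med [0.491 0.3   0.092] min [ 0.468  0.211 -0.004] max [0.555 0.4   0.146] rgb [135. 132. 123.]
top carrier_mid 0.7 [228.2, 227.5, 21.2, 65.0] med [0.341 0.268 0.096] min [ 0.247  0.258 -0.004] max [0.398 0.309 0.146] rgb [41. 45. 78.]
top carrier_mid 0.6 [138.8, 121.8, 63.2, 51.2] med [0.602 0.448 0.091] min [ 0.571  0.362 -0.007] max [0.692 0.559 0.145] rgb [38. 44. 83.]
top black_mid 0.78 [298.1, 145.2, 48.1, 44.4] med [0.521 0.066 0.091] min [ 0.471  0.001 -0.005] max [0.589 0.12  0.146] rgb [49. 36. 23.]
top pin_tip 0.84 [401.3, 123.5, 35.4, 48.6] med [ 0.586 -0.189  0.017] min [ 0.495 -0.237 -0.005] max [ 0.641 -0.147  0.202] rgb [77. 65. 52.]
```

View pics/c1.png

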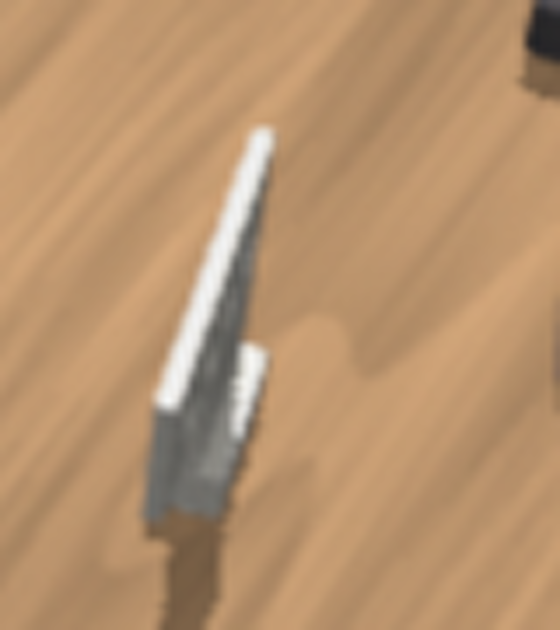

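View pics/c2.png

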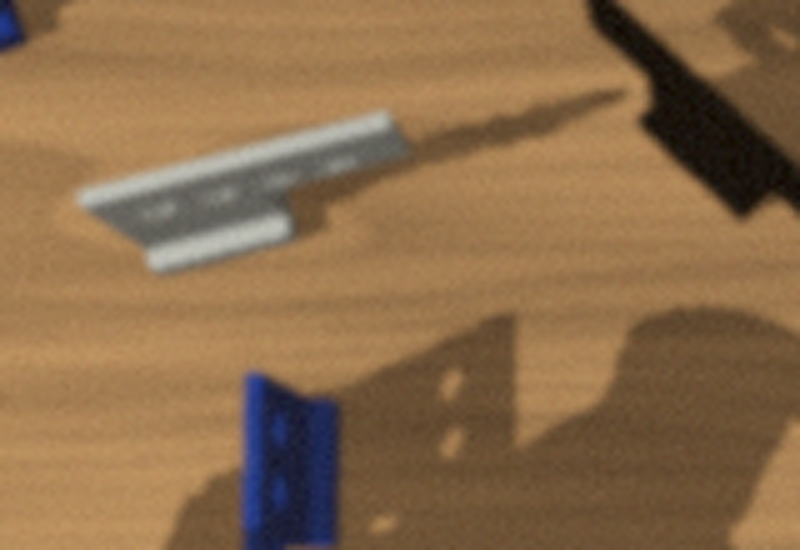

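View pics/c3.png

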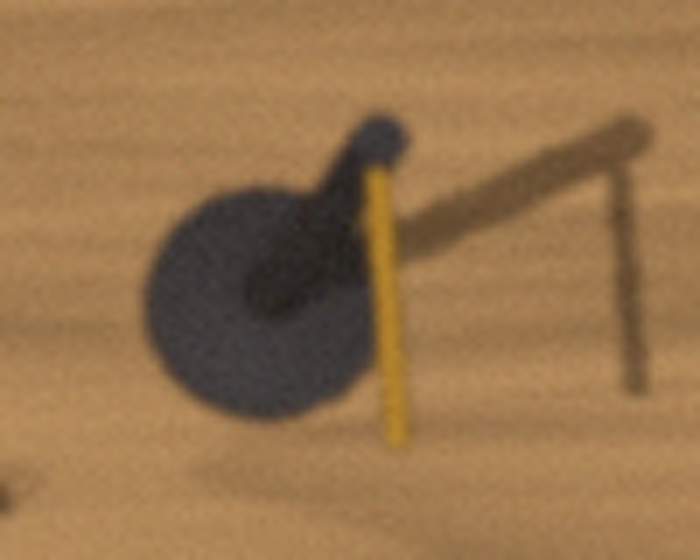

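```bash
cat >> h.py <<'E'
def onplane(p,u,v,z):
    q=undist(p,np.asarray(u),np.asarray(v)); T=np.array(p["cam_to_world"])
    d=np.stack([q[:,0],-q[:,1],-np.ones(len(q))],-1)@T[:3,:3].T
    return T[:3,3]+d*((z-T[2,3])/d[:,2])[:,None]
def rect(X):
    r=cv2.minAreaRect((X[:,:2]*1e4).astype(np.float32)); b=cv2.boxPoints(r)/1e4
    return np.array(r[0])/1e4,np.array(r[1])/1e4,b
E
python3 - <<'E'
from h import *
import pickle
P=pickle.load(open("P0.pkl","rb"))
for n,box in (("scene",(355,125,385,172)),("top",(190,168,265,195))):
    p=P[n]; im=p["img"].astype(int); m=np.zeros((400,640),bool); m[box[1]:box[3],box[0]:box[2]]=1
    sat=im.max(2)-im.min(2)
    al=m&(sat<40)&(im.mean(2)>100)
    X,u,v=pts(p,al)
    print(n,al.sum(),"zhist",np.histogram(X[:,2],bins=np.arange(-.01,.16,.01)))
    t=X[:,2]>.132
    Y=onplane(p,u[t],v[t],.140)
    print("depth-top",t.sum(),"depth z",X[t,2].mean(),"ctr",Y.mean(0),rect(Y), "depthctr",X[t].mean(0))
    d=Y[:,:2]-Y[:,:2].mean(0); w=np.linalg.svd(d,full_matrices=False)[2][0]; print("dir",w,np.degrees(np.arctan2(w[1],w[0])),(d@w).min(),(d@w).max())
# pin
for n,box in (("scene",(250,270,300,302)),("top",(428,125,445,180))):
    p=P[n]; im=p["img"].astype(int); m=np.zeros((400,640),bool); m[box[1]:box[3],box[0]:box[2]]=1
    y=m&(im[:,:,0]-im[:,:,2]>85)&(im[:,:,0]>120)
    X,u,v=pts(p,y); t=(X[:,2]>.17)
    print(n,y.sum(),t.sum(),X[t,2].mean())
    Y=onplane(p,u[y],v[y],.192)
    o=Y[:,:2].mean(0); d=Y[:,:2]-o; w=np.linalg.svd(d,full_matrices=False)[2][0]; w*=np.sign(w[0])
    s=d@w; print("pin dir",w,np.degrees(np.arctan2(w[1],w[0])),"tip",o+s.min()*w,"end",o+s.max()*w)
# post top
for n in P:
    p=P[n]; X,u,v=pts(p,np.ones((400,640),bool)); t=(np.hypot(X[:,0]-.6,X[:,1]+.2)<.06)&(X[:,2]>.185)&(X[:,2]<.21)
    gray=(p["img"][v,u].astype(int).max(1)<110); tt=t&gray&(X[:,2]>.192)
    print(n,tt.sum(),onplane(p,u[tt],v[tt],.198).mean(0),X[tt].mean(0))
E
```

```text
scene 318 zhist (array([  5,  15,   3,  52,   9,   6,   3,   1,   3,   6,  17,   3,  12,
        18,  57, 106]), array([-0.01,  0.  ,  0.01,  0.02,  0.03,  0.04,  0.05,  0.06,  0.07,
        0.08,  0.09,  0.1 ,  0.11,  0.12,  0.13,  0.14,  0.15]))
depth-top 160 depth z 0.14067886877204955 ctr [0.50148932 0.28048551 0.14      ] (array([0.50105   , 0.28330796]), array([0.00978166, 0.15807067]), array([[0.47800946, 0.35906836],
       [0.5145741 , 0.20528486],
       [0.5240905 , 0.20754756],
       [0.48752588, 0.36133105]], dtype=float32)) depthctr [0.50175097 0.27982809 0.14067887]
dir [-0.23341441  0.97237735] 103.49817602815435 -0.07618808858049164 0.08188828554039858
top 525 zhist (array([  9,   8,   3,  13,   8,   9,   0,   2,   5,  53,  44,  19,  30,
        39, 143, 138]), array([-0.01,  0.  ,  0.01,  0.02,  0.03,  0.04,  0.05,  0.06,  0.07,
        0.08,  0.09,  0.1 ,  0.11,  0.12,  0.13,  0.14,  0.15]))
depth-top 266 depth z 0.1396210660919439 ctr [0.49835183 0.2826886  0.14      ] (array([0.49823169, 0.28283962]), array([0.01085724, 0.14774133]), array([[0.47560787, 0.35336983],
       [0.5103019 , 0.20975982],
       [0.52085555, 0.21230942],
       [0.48616147, 0.35591942]], dtype=float32)) depthctr [0.49843132 0.28277625 0.13962107]
dir [ 0.23682776 -0.97155165] -76.30061236039477 -0.07404583016097399 0.07370047858412739
scene 266 174 0.19468615282937557Traceback (most recent call last):
  File "<stdin>", line 20, in <module>
IndexError: too many indices for array: array is 1-dimensional, but 2 were indexed
```

```bash
python3 - <<'E'
from h import *
import pickle
P=pickle.load(open("P0.pkl","rb"))
for n,box in (("scene",(250,270,300,302)),("top",(428,125,445,180))):
    p=P[n]; im=p["img"].astype(int); m=np.zeros((400,640),bool); m[box[1]:box[3],box[0]:box[2]]=1
    y=m&(im[:,:,0]-im[:,:,2]>85)&(im[:,:,0]>120)
    X,u,v=pts(p,y); t=(X[:,2]>.17)
    print(n,y.sum(),t.sum(),X[t,2].mean())
    Y=onplane(p,u[t],v[t],.191)
    o=Y[:,:2].mean(0); d=Y[:,:2]-o; w=np.linalg.svd(d,full_matrices=False)[2][0]; w*=np.sign(w[0])
    s=d@w; print("pin dir",w,np.degrees(np.arctan2(w[1],w[0])),"tip",o+s.min()*w,"end",o+s.max()*w)
for n in P:
    p=P[n]; X,u,v=pts(p,np.ones((400,640),bool)); t=(np.hypot(X[:,0]-.6,X[:,1]+.2)<.06)&(X[:,2]>.185)&(X[:,2]<.21)
    gray=(p["img"][v,u].astype(int).max(1)<110); tt=t&gray&(X[:,2]>.192)
    print(n,tt.sum(),onplane(p,u[tt],v[tt],.198).mean(0),X[tt].mean(0))
for n in P:
    p=P[n]; X,u,v=pts(p,np.ones((400,640),bool)); t=(np.hypot(X[:,0]-.525,X[:,1]-.065)<.1)&(X[:,2]>.12)&(X[:,2]<.16); print("black",rect(X[t]))
E
```

```text
scene 266 174 0.19468615282937557
pin dir [0.99998884 0.00472445] 0.2706921000922347 tip [ 0.49344457 -0.19047921] end [ 0.58217138 -0.19006002]
top 276 140 0.19384313548583873
pin dir [9.99999833e-01 5.77251703e-04] 0.03307408813257825 tip [ 0.49401239 -0.19324465] end [ 0.58611784 -0.19319148]
scene 65 [ 0.59438815 -0.1927181   0.198     ] [ 0.59451941 -0.19291466  0.19845115]
top 49 [ 0.59295508 -0.19170382  0.198     ] [ 0.59300577 -0.19174259  0.19783839]
black (array([0.52681436, 0.06534461]), array([0.15033486, 0.01332771]), array([[0.46931368, 0.01647517],
       [0.4788078 , 0.00712158],
       [0.58431506, 0.11421405],
       [0.5748209 , 0.12356764]], dtype=float32))
black (array([0.52601714, 0.06398123]), array([0.14998464, 0.0087652 ]), array([[0.47043863, 0.0134433 ],
       [0.47670376, 0.00731335],
       [0.58159566, 0.11451916],
       [0.5753305 , 0.1206491 ]], dtype=float32))
```

The crops show bare aluminium with four holes at top (228,188), with the foot at its +y world end. Its centre of mass works out at y≈21.2 mm, so the right hole is y=+21. The pin tip is at about (0.494, -0.192), pointing along +x.

```bash
cat >> h.py <<'E'
def delta(st,pos,yaw):
    from scipy.spatial.transform import Rotation as R
    R0=R.from_euler("xyz",st["orientation"]); R1=R.from_euler("xyz",[np.pi,0,yaw])
    print("mm",(R0.inv().apply(np.array(pos)-st["ee_pos"])*1e3).round(1),"w",(R0.inv()*R1).as_rotvec().round(4))
E
python3 - <<'E'
from cell import ctrl
from h import *
st=ctrl.get_state()
delta(st,[.4945,.3034,.185],np.radians(103.65))
E
```

```text
mm [-350.5  -62.7    4.2] w [ 1.000e-04 -0.000e+00  9.608e-01]
```

play_rows --targets '[{"dx":-60,"dy":-11,"dz":0,"wz":0.17},{"dx":-120,"dy":-22,"dz":0,"wz":0.34},{"dx":-180,"dy":-33,"dz":0,"wz":0.51},{"dx":-240,"dy":-44,"dz":0,"wz":0.68},{"dx":-300,"dy":-54,"dz":0,"wz":0.85}]' --grip 60

```text
schema error: expected keys dx, dy, dz, wx, wy, wz
```

```bash
python3 - <<'E'
from cell import ctrl
from h import *
st=ctrl.get_state(); print(st["time_s"],st["ee_pos"],st["orientation"],st["width"])
delta(st,[.4945,.3034,.185],np.radians(103.65))
E
```

```text
0.8 [0.19073415 0.48915394 0.18916614] [3.14147250e+00 2.87457004e-05 2.76979474e+00] 0.09196350273839483
mm [-350.5  -62.7    4.2] w [ 1.000e-04 -0.000e+00  9.608e-01]
```

play_rows --targets '[{"dx":-60,"dy":-11,"dz":0,"wx":0,"wy":0,"wz":0.17},{"dx":-120,"dy":-22,"dz":0,"wx":0,"wy":0,"wz":0.34},{"dx":-180,"dy":-33,"dz":0,"wx":0,"wy":0,"wz":0.51},{"dx":-240,"dy":-44,"dz":0,"wx":0,"wy":0,"wz":0.68},{"dx":-300,"dy":-54,"dz":0,"wx":0,"wy":0,"wz":0.85}]' --grip 60

```text
time_s: 1.42
ee_pos: [0.4522, 0.3286, 0.1893]
orientation: [3.141, -0.0, 1.914]
wrist_force: [0.1, 0.9, -0.3]
width: 0.0605
```

```bash
python3 - <<'E'
from cell import ctrl
from h import *
st=ctrl.get_state(); print(st["time_s"],st["ee_pos"],st["orientation"],st["width"])
delta(st,[.4945,.3034,.185],np.radians(103.65))
E
```

```text
1.425 [0.45217942 0.32864047 0.18931198] [ 3.14112233e+00 -2.81776217e-04  1.91412393e+00] 0.06046522404995049
mm [-38.   31.4   4.3] w [ 0.0005 -0.0003  0.1051]
```

play_rows --targets '[{"dx":-38,"dy":31.5,"dz":4,"wx":0,"wy":0,"wz":0.108},{"dx":-38,"dy":31.5,"dz":4,"wx":0,"wy":0,"wz":0.108},{"dx":-38,"dy":31.5,"dz":4,"wx":0,"wy":0,"wz":0.108}]'

```text
time_s: 1.8
ee_pos: [0.4927, 0.305, 0.1849]
orientation: [-3.141, -0.0, 1.812]
wrist_force: [-0.3, 0.3, 0.3]
width: 0.0601
```

```bash
python3 - <<'E'
from cell import ctrl, optics
from h import *
st=ctrl.get_state(); print(st["time_s"],st["ee_pos"],st["orientation"],st["width"])
delta(st,[.4945,.3034,.113],np.radians(103.65))
for n,b in (("scene",(330,60,110,130)),("top",(150,110,150,120))):
    p=optics.get_image(n); crop(p,*b,4,f"pics/g1{n}.png")
E
```

```text
1.8 [0.49272108 0.30500591 0.18489956] [-3.14074992e+00 -3.00473099e-04  1.81222059e+00] 0.06005129234316069
mm [-2.   1.4 71.9] w [-0.0008 -0.0003  0.0032]
```

View pics/g1scene.png

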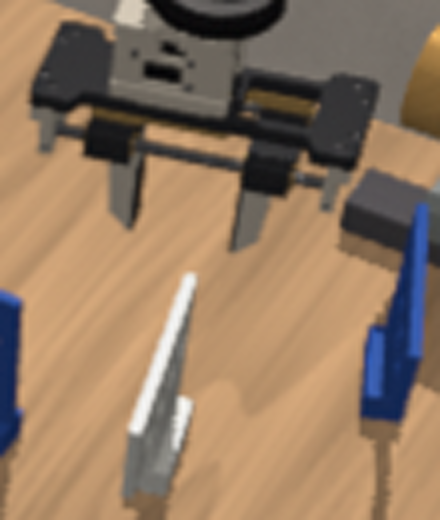

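View pics/g1top.png

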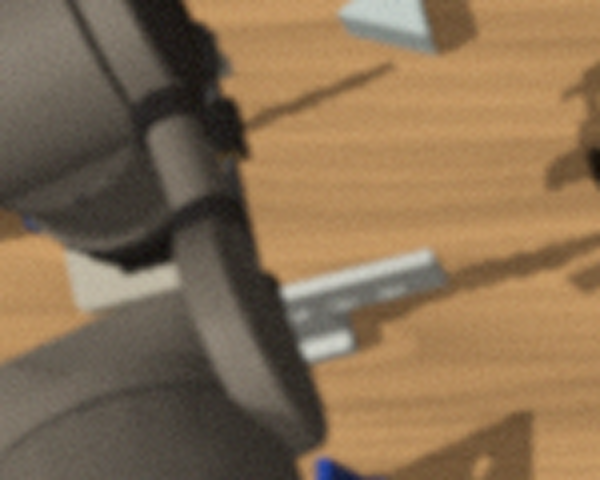

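The open fingers at scene crop (125,200) and (245,240) straddle the bar line, and the height is fine. Descending.

play_rows --targets '[{"dx":-2,"dy":1.5,"dz":20,"wx":0,"wy":0,"wz":0.003},{"dx":-2,"dy":1.5,"dz":40,"wx":0,"wy":0,"wz":0.003},{"dx":-2,"dy":1.5,"dz":58,"wx":0,"wy":0,"wz":0.003},{"dx":-2,"dy":1.5,"dz":72,"wx":0,"wy":0,"wz":0.003},{"dx":-2,"dy":1.5,"dz":72,"wx":0,"wy":0,"wz":0.003}]'

```text
time_s: 2.52
ee_pos: [0.4941, 0.3037, 0.1124]
orientation: [-3.14, 0.0, 1.81]
wrist_force: [-0.3, 0.0, 0.5]
width: 0.0598
```

play_rows --targets '[{"dx":0,"dy":0,"dz":0,"wx":0,"wy":0,"wz":0},{"dx":0,"dy":0,"dz":0,"wx":0,"wy":0,"wz":0}]' --grip 14

```text
time_s: 2.78
ee_pos: [0.4955, 0.3036, 0.114]
orientation: [3.14, -0.0, 1.809]
wrist_force: [0.1, -0.3, -1.0]
width: 0.0445
```

```bash
python3 - <<'E'
from cell import ctrl, optics
from h import *
st=ctrl.get_state(); print(st)
delta(st,[.4945,.3034,.113],np.radians(103.65))
for n,b in (("scene",(330,60,110,130)),("top",(150,110,150,120))):
    p=optics.get_image(n); crop(p,*b,4,f"pics/g2{n}.png")
E
```

```text
{'time_s': 2.775, 'qpos': array([4.17821795e-01, 5.09036999e-01, 1.47568356e+00, 9.18299563e-05,
       1.15524199e+00, 1.79643647e-01]), 'dq': array([-0.00206349,  0.00404394,  0.00101319, -0.00081907, -0.0021016 ,
        0.00081081]), 'tau': array([ 7.69699900e-02, -4.99916875e+01, -2.29561007e+01,  8.35121982e-02,
        2.10783159e-02, -1.09360944e-04]), 'ee_pos': array([0.49553678, 0.30362334, 0.11399035]), 'orientation': array([ 3.14000380e+00, -3.73987784e-04,  1.80893777e+00]), 'wrist_force': array([ 0.13071363, -0.25923501, -0.95324295]), 'torque': array([-0.09224383,  0.00579574,  0.01207238]), 'width': 0.04446267432124966}
mm [ 0.  -1.1  1. ] w [ 0.0016 -0.0004 -0.0001]
```

View pics/g2scene.png

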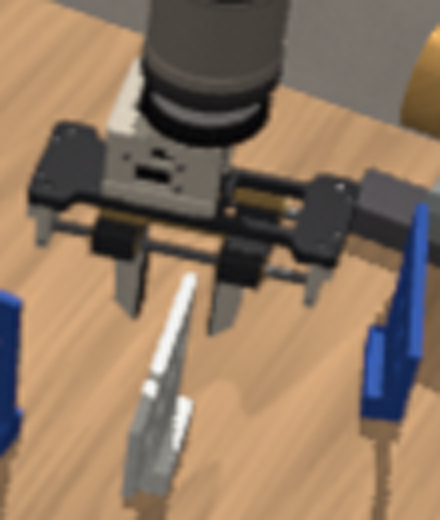

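play_rows --targets '[{"dx":0,"dy":0,"dz":0,"wx":0,"wy":0,"wz":0},{"dx":0,"dy":0,"dz":0,"wx":0,"wy":0,"wz":0},{"dx":0,"dy":0,"dz":0,"wx":0,"wy":0,"wz":0}]' --grip 14

```text
time_s: 3.25
ee_pos: [0.4951, 0.3033, 0.1131]
orientation: [3.142, -0.0, 1.809]
wrist_force: [-0.5, -0.4, -0.2]
width: 0.0144
```

play_rows --targets '[{"dx":0,"dy":0,"dz":0,"wx":0,"wy":0,"wz":0},{"dx":0,"dy":0,"dz":0,"wx":0,"wy":0,"wz":0},{"dx":0,"dy":0,"dz":0,"wx":0,"wy":0,"wz":0},{"dx":0,"dy":0,"dz":0,"wx":0,"wy":0,"wz":0}]' --grip 0 --squeeze 35

```text
time_s: 3.75
ee_pos: [0.4951, 0.3033, 0.1131]
orientation: [3.142, -0.0, 1.809]
wrist_force: [-0.4, -0.3, -0.5]
width: 0.0004
```

```bash
python3 - <<'E'
from cell import ctrl, optics
from h import *
st=ctrl.get_state(); print(st["time_s"],st["ee_pos"],st["orientation"],st["wrist_force"],st["width"])
for n,b in (("scene",(330,60,110,130)),("top",(150,110,150,120))):
    p=optics.get_image(n); crop(p,*b,4,f"pics/g3{n}.png")
E
```

```text
3.75 [0.49513765 0.30332441 0.1131404 ] [ 3.14154257e+00 -6.35765804e-05  1.80875931e+00] [-0.37090853 -0.32892988 -0.5166461 ] 0.0004323674064900648
```

View pics/g3scene.png

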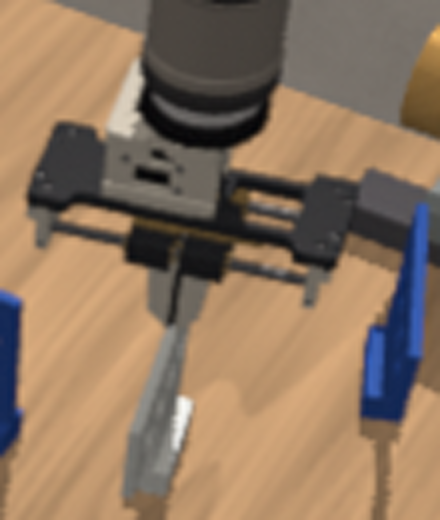

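Width reads 0, so the grasp missed. I'll compare the fingers and the bracket in both pictures.

```bash
python3 - <<'E'
from cell import ctrl, optics
from h import *
import pickle
st=ctrl.get_state(); 
P={n:optics.get_image(n) for n in ("scene","top")}; pickle.dump(P,open("P1.pkl","wb"))
t=st["ee_pos"]; c=np.array([.4995,.283,.14]); w=np.array([-.235,.972,0])
for n,b in (("scene",(330,60,110,130)),("top",(150,110,150,120))):
    p=P[n]; print(n,"tcp",proj(p,t),"tcp+66",proj(p,t+[0,0,.066]))
    crop(p,*b,5,f"pics/g4{n}.png",[(np.array([t,t+[0,0,.066]]),(0,0,255)),(np.array([c-w*.075,c+w*.075]),(0,255,0)),(np.array([c-[0,0,.14]-w*.075,c-[0,0,.14]+w*.075]),(255,255,0))])
E
```

```text
scene tcp [[371.28146817 150.07942889]] tcp+66 [[373.95360081 131.67150028]]
top tcp [[220.60706171 185.80318677]] tcp+66 [[213.66366574 179.91375651]]
```

View pics/g4scene.png

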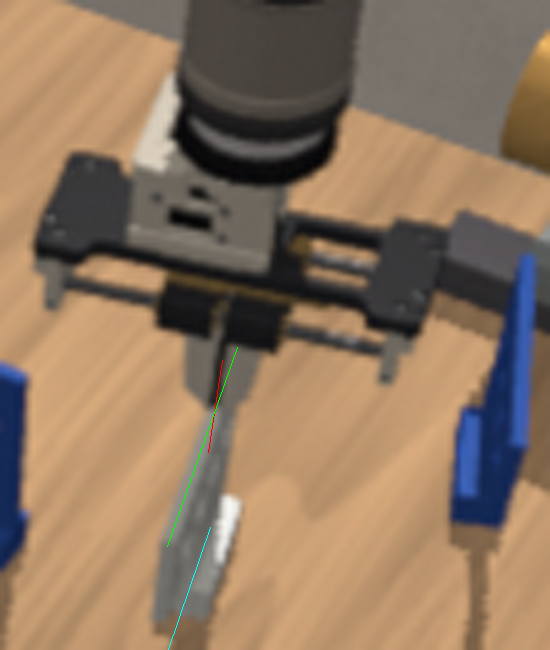

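View pics/g4top.png

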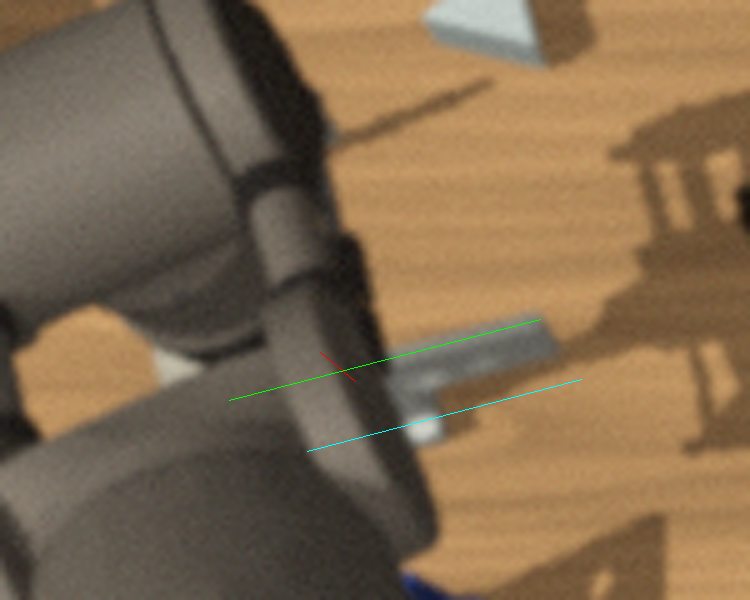

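```bash
python3 - <<'E'
from h import *
import pickle
p=pickle.load(open("P1.pkl","rb"))["scene"]
# sample pixels in crop coordinates (5x, origin 330,60)
for nm,(a,b) in dict(tipL=(205,395),tipR=(228,400),midR=(240,370),midL=(203,360),blockR=(255,320),blockL=(190,305),bar1=(205,445),bar2=(190,520),bodyL=(75,200),bodyR=(400,270),bar_at_tip=(225,420)).items():
    u=330+a/5; v=60+b/5; ui,vi=int(round(u)),int(round(v))
    d=p["depth"][vi-1:vi+2,ui-1:ui+2]
    print(nm,ui,vi,p["img"][vi,ui],lift(p,[ui],[vi],[np.median(d)])[0].round(3))
np.set_printoptions(linewidth=200)
for v in range(125,152):
    r=[]
    for u in range(366,382):
        d=p["depth"][v,u]; r.append("%4d,%4d"%tuple((lift(p,[u],[v],[d])[0][1:]*1e3).round()) if d>0 else "   -   ")
    print(v,*r)
E
```

```text
tipL 371 139 [89 84 77] [0.493 0.295 0.159]
tipR 376 140 [110 104  95] [0.506 0.298 0.16 ]
midR 378 134 [109 103  94] [0.509 0.297 0.183]
midL 371 132 [110 104  94] [0.492 0.292 0.185]
blockR 381 124 [25 25 27] [0.521 0.274 0.24 ]
blockL 368 121 [25 25 26] [0.49  0.268 0.239]
bar1 371 149 [133 132 126] [0.502 0.282 0.14 ]
bar2 368 164 [101 100  96] [0.512 0.252 0.116]
bodyL 345 100 [59 58 59] [0.417 0.283 0.261]
bodyR 410 114 [58 56 58] [0.572 0.32  0.261]
bar_at_tip 375 144 [110 108 104] [0.495 0.324 0.118]
125  265, 228  268, 227  266, 229  266, 230  268, 230  267, 232  270, 230  278, 224  298, 205  271, 233  273, 233  272, 235  275, 233  272, 237  274, 237  274, 238
126  266, 224  266, 225  268, 224  269, 225  268, 227  268, 229  271, 226  294, 205  298, 202  272, 229  270, 233  273, 231  275, 230  273, 233  273, 235  273, 236
127  490,  -1  291, 197  292, 198  292, 199  294, 198  268, 225  269, 225  296, 200  300, 197  274, 224  275, 225  273, 228  273, 229  275, 229  276, 229  273, 232
128  484,   1  289, 196  290, 196  291, 197  294, 195  292, 199  293, 198  294, 199  297, 197 
[... 3141 characters left out ...]
   3  428,   3  433,  -1  429,   5  431,   5
148  406,   2  409,   1  411,   0  279, 143  282, 141  285, 140  286, 140  299, 128  318, 109  336,  91  351,  77  421,   5  423,   4  427,   1  428,   2  430,   1
149  400,   5  402,   4  406,   2  276, 142  277, 144  281, 140  283, 140  301, 122  321, 102  337,  87  358,  66  418,   4  419,   5  421,   4  426,   1  428,   0
150  401,  -1  403,  -1  399,   5  272, 143  278, 139  276, 142  287, 132  304, 116  320, 100  340,  80  415,   1  417,   1  419,   0  416,   6  421,   1  420,   4
151  390,   7  397,   2  270, 141  268, 144  271, 143  273, 142  286, 130  317,  98  324,  92  346,  70  409,   4  419,  -5  412,   4  418,  -1  420,  -1  419,   2
```

```bash
python3 - <<'E'
from cell import ctrl
from h import *
import pickle
print([a for a in dir(ctrl) if not a.startswith("_")],ctrl.grip_point_offset)
p=pickle.load(open("P0.pkl","rb"))["scene"]
# finger tips at start pose: lowest-z gripper points above table
X,u,v=pts(p,np.ones((400,640),bool))
m=(u>270)&(u<350)&(v<50)&(X[:,2]>.05)&(X[:,0]<.35)
print(X[m].min(0),np.percentile(X[m,2],[1,5,10]))
E
```

```text
['PlanningError', 'get_state', 'grip_point_offset', 'hand_in'] 0.0188
[0.12378115 0.38802389 0.22597523] [0.23515806 0.25001936 0.26461877]
```

The fingers' true ends sit about 37 mm above the reported TCP. Depth shows the tips at z≈0.150 against a reported 0.113, and the start pose shows the same: 0.226 against 0.189. Laterally they agree. So the fingers closed just above the bracket, and I'll trust vision: reopen, go 35 mm lower and grip.

play_rows --targets '[{"dx":0,"dy":0,"dz":0,"wx":0,"wy":0,"wz":0},{"dx":0,"dy":0,"dz":0,"wx":0,"wy":0,"wz":0},{"dx":0,"dy":0,"dz":0,"wx":0,"wy":0,"wz":0},{"dx":0,"dy":0,"dz":0,"wx":0,"wy":0,"wz":0},{"dx":0,"dy":0,"dz":0,"wx":0,"wy":0,"wz":0}]' --grip 50

```text
time_s: 4.58
ee_pos: [0.4951, 0.3033, 0.1131]
orientation: [3.142, -0.0, 1.809]
wrist_force: [0.3, 0.3, -0.5]
width: 0.0462
```

```bash
python3 - <<'E'
from cell import ctrl, optics
from h import *
st=ctrl.get_state(); print(st["time_s"],st["ee_pos"],st["orientation"],st["wrist_force"],st["width"])
p=optics.get_image("scene"); 
t=st["ee_pos"]+[0,0,.037]; c=np.array([.4995,.283,.14]); w=np.array([-.235,.972,0]); x=np.array([.972,.235,0])
# expected pad outlines at tips (19 wide), opening
s=st["width"]/2
L=[(np.array([t+sg*x*s-w*.0095,t+sg*x*s+w*.0095]),(0,0,255)) for sg in(-1,1)]
crop(p,330,60,110,130,5,"pics/g5.png",L+[(np.array([c-w*.075,c+w*.075]),(0,255,0)),(np.array([c+w*.0115,c+w*.0305]),(255,0,255))])
E
```

```text
4.575 [0.49514173 0.30333879 0.1131405 ] [ 3.14152209e+00 -8.75726207e-05  1.80876721e+00] [ 0.34350322  0.33598723 -0.49156836] 0.04615894280933882
```

View pics/g5.png

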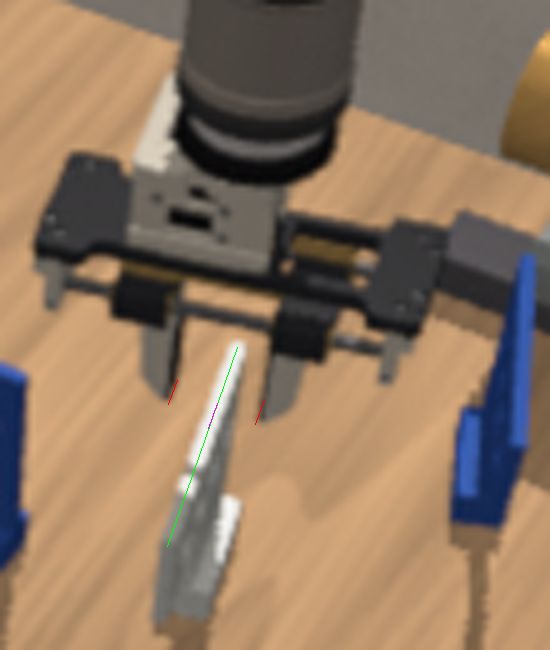

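The predicted tip lines match the finger ends at crop (175,390) and (260,415), straddling the bar. Lowering 36 mm.

play_rows --targets '[{"dx":0,"dy":0,"dz":12,"wx":0,"wy":0,"wz":0},{"dx":0,"dy":0,"dz":24,"wx":0,"wy":0,"wz":0},{"dx":0,"dy":0,"dz":36,"wx":0,"wy":0,"wz":0},{"dx":0,"dy":0,"dz":36,"wx":0,"wy":0,"wz":0}]'

```text
time_s: 5.12
ee_pos: [0.4942, 0.3029, 0.0755]
orientation: [-3.139, 0.0, 1.809]
wrist_force: [0.2, -0.4, 0.7]
width: 0.0498
```

play_rows --targets '[{"dx":0,"dy":0,"dz":0,"wx":0,"wy":0,"wz":0},{"dx":0,"dy":0,"dz":0,"wx":0,"wy":0,"wz":0},{"dx":0,"dy":0,"dz":0,"wx":0,"wy":0,"wz":0},{"dx":0,"dy":0,"dz":0,"wx":0,"wy":0,"wz":0},{"dx":0,"dy":0,"dz":0,"wx":0,"wy":0,"wz":0}]' --grip 14

```text
time_s: 5.75
ee_pos: [0.4952, 0.3034, 0.0773]
orientation: [3.141, -0.0, 1.809]
wrist_force: [-0.6, -0.2, -0.4]
width: 0.0142
```

play_rows --targets '[{"dx":0,"dy":0,"dz":0,"wx":0,"wy":0,"wz":0},{"dx":0,"dy":0,"dz":0,"wx":0,"wy":0,"wz":0},{"dx":0,"dy":0,"dz":0,"wx":0,"wy":0,"wz":0},{"dx":0,"dy":0,"dz":0,"wx":0,"wy":0,"wz":0}]' --grip 0 --squeeze 35

```text
time_s: 6.25
ee_pos: [0.495, 0.3033, 0.0771]
orientation: [-3.141, -0.0, 1.809]
wrist_force: [-1.3, -0.9, 0.9]
width: 0.0077
```

```bash
python3 - <<'E'
from cell import ctrl, optics
from h import *
st=ctrl.get_state(); print(st["time_s"],st["ee_pos"],st["orientation"],st["wrist_force"],st["width"])
p=optics.get_image("scene"); crop(p,330,60,110,130,5,"pics/g6.png")
E
```

```text
6.25 [0.49502364 0.30330848 0.07714938] [-3.14142949e+00 -1.01700944e-05  1.80884965e+00] [-1.28482453 -0.93786     0.88572796] 0.007697483266196833
```

View pics/g6.png

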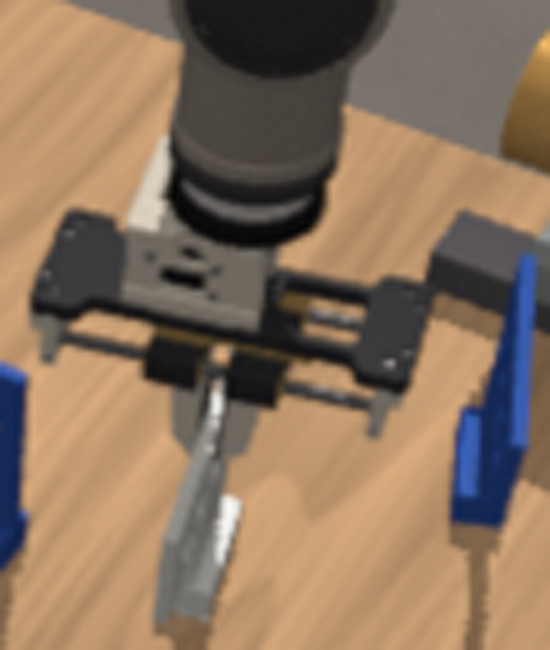

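Gripped: width 7.7 mm, small forces, pads on both faces. Lifting well above the black bracket.

play_rows --targets '[{"dx":0,"dy":0,"dz":-15,"wx":0,"wy":0,"wz":0},{"dx":0,"dy":0,"dz":-50,"wx":0,"wy":0,"wz":0},{"dx":0,"dy":0,"dz":-90,"wx":0,"wy":0,"wz":0},{"dx":0,"dy":0,"dz":-130,"wx":0,"wy":0,"wz":0},{"dx":0,"dy":0,"dz":-170,"wx":0,"wy":0,"wz":0}]'

```text
time_s: 6.92
ee_pos: [0.4949, 0.3032, 0.2491]
orientation: [3.141, -0.0, 1.809]
wrist_force: [1.3, 0.1, -3.3]
width: 0.0075
```

```bash
python3 - <<'E'
from cell import ctrl, optics
from h import *
st=ctrl.get_state(); print(st["time_s"],st["ee_pos"],st["orientation"],st["wrist_force"],st["width"])
delta(st,[.425,-.192,.245],np.pi/2)
p=optics.get_image("scene"); crop(p,280,10,160,190,3.5,"pics/g7.png")
E
```

```text
6.925 [0.49493932 0.30323161 0.24910801] [ 3.14108096e+00 -1.35491869e-04  1.80878152e+00] [ 1.27932149  0.07412094 -3.33616034] 0.007505077566382344
mm [-464.8 -184.7    4. ] w [ 5.00e-04 -2.00e-04  2.38e-01]
```

View pics/g7.png

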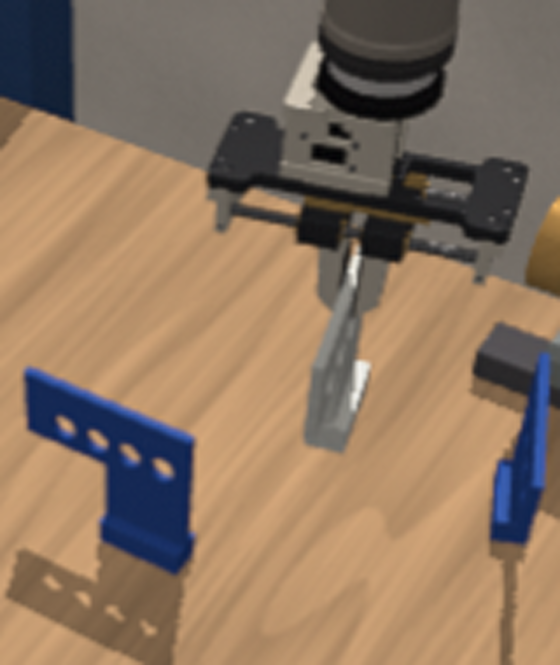

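The bracket is held square and clear of everything. Moving across.

play_rows --targets '[{"dx":-35,"dy":-14,"dz":0,"wx":0,"wy":0,"wz":0.03},{"dx":-85,"dy":-34,"dz":0,"wx":0,"wy":0,"wz":0.08},{"dx":-135,"dy":-54,"dz":0,"wx":0,"wy":0,"wz":0.13},{"dx":-185,"dy":-74,"dz":0,"wx":0,"wy":0,"wz":0.18},{"dx":-235,"dy":-94,"dz":0,"wx":0,"wy":0,"wz":0.238}]'

```text
time_s: 7.6
ee_pos: [0.4587, 0.0512, 0.2475]
orientation: [3.141, 0.0, 1.569]
wrist_force: [0.9, 0.1, -3.8]
width: 0.0079
```

```bash
python3 - <<'E'
from cell import ctrl, optics
from h import *
st=ctrl.get_state(); print(st["time_s"],st["ee_pos"],st["orientation"],st["wrist_force"],st["width"])
delta(st,[.425,-.192,.245],np.pi/2)
E
```

```text
7.6 [0.45865985 0.05121797 0.24748961] [3.14066215e+00 9.04468893e-05 1.56925379e+00] [ 0.87230308  0.13596067 -3.81828407] 0.007918201266550054
mm [-243.3  -33.3    2.5] w [ 0.0009  0.0001 -0.0015]
```

play_rows --targets '[{"dx":-55,"dy":-8,"dz":0,"wx":0,"wy":0,"wz":0},{"dx":-110,"dy":-16,"dz":0,"wx":0,"wy":0,"wz":0},{"dx":-165,"dy":-24,"dz":0,"wx":0,"wy":0,"wz":0},{"dx":-215,"dy":-30,"dz":0,"wx":0,"wy":0,"wz":0},{"dx":-242,"dy":-34,"dz":0,"wx":0,"wy":0,"wz":0}]'

```text
time_s: 8.22
ee_pos: [0.4245, -0.1916, 0.2474]
orientation: [3.141, 0.001, 1.568]
wrist_force: [0.2, 0.7, -2.7]
width: 0.0077
```

```bash
python3 - <<'E'
from cell import ctrl, optics
from h import *
st=ctrl.get_state(); print(st["time_s"],st["ee_pos"],st["orientation"],st["wrist_force"],st["width"])
delta(st,[.425,-.192,.1685],np.pi/2)
E
```

```text
8.225 [ 0.42451348 -0.19157519  0.2473586 ] [3.14117725e+00 6.09997520e-04 1.56840701e+00] [ 0.21123715  0.71377274 -2.68696546] 0.007723937712191514
mm [-0.4  0.5 78.9] w [ 0.0004  0.0006 -0.0024]
```

Lowering in front of the pin tip. The bracket plane is about 69 mm short of the tip.

play_rows --targets '[{"dx":0,"dy":0,"dz":25,"wx":0,"wy":0,"wz":-0.002},{"dx":0,"dy":0,"dz":50,"wx":0,"wy":0,"wz":-0.002},{"dx":0,"dy":0,"dz":70,"wx":0,"wy":0,"wz":-0.002},{"dx":0,"dy":0,"dz":79,"wx":0,"wy":0,"wz":-0.002},{"dx":0,"dy":0,"dz":79,"wx":0,"wy":0,"wz":-0.002}]'

```text
time_s: 8.85
ee_pos: [0.4251, -0.1891, 0.1681]
orientation: [-3.141, -0.0, 1.573]
wrist_force: [1.7, -0.0, -3.4]
width: 0.008
```

```bash
python3 - <<'E'
from cell import ctrl, optics
from h import *
import pickle
st=ctrl.get_state(); print(st["time_s"],st["ee_pos"],st["orientation"],st["wrist_force"],st["width"])
delta(st,[.425,-.192,.1685],np.pi/2)
P={n:optics.get_image(n) for n in ("scene","top")}; pickle.dump(P,open("P2.pkl","wb"))
t=st["ee_pos"]; hz=t[2]+.0219
h0=np.array([t[0]+.0,t[1],hz]) # expected hole centre (front face +4mm)
a=np.linspace(0,2*np.pi,40)
L=[]
for k in(-60,-30,0,30):
    L.append((np.stack([np.full(40,h0[0]+.004),h0[1]+k/1e3+.0105*np.cos(a),hz+.0105*np.sin(a)],-1),(0,0,255)))
# outline of bar at +x face
o=np.array([[-96,41],[54,41],[54,-99],[-21,-99]])/1e3
pin=np.array([[.4937,-.192,.19],[.584,-.192,.19]])
L+=[(np.array([[h0[0]+.004,h0[1]+y,hz+z] for y,z in o]),(0,255,0)),(pin,(255,0,255))]
crop(P["scene"],200,200,120,100,6,"pics/h1s.png",L)
crop(P["scene"],200,200,120,100,6,"pics/h1sn.png")
crop(P["top"],380,130,110,90,6,"pics/h1t.png",L)
E
```

```text
8.85 [ 0.42509739 -0.18909224  0.16811696] [-3.14125487e+00 -3.16399979e-04  1.57286893e+00] [ 1.71165848 -0.04995875 -3.43917631] 0.007989950457619856
mm [-2.9 -0.1 -0.4] w [-0.0003 -0.0003  0.0021]
```

View pics/h1s.png

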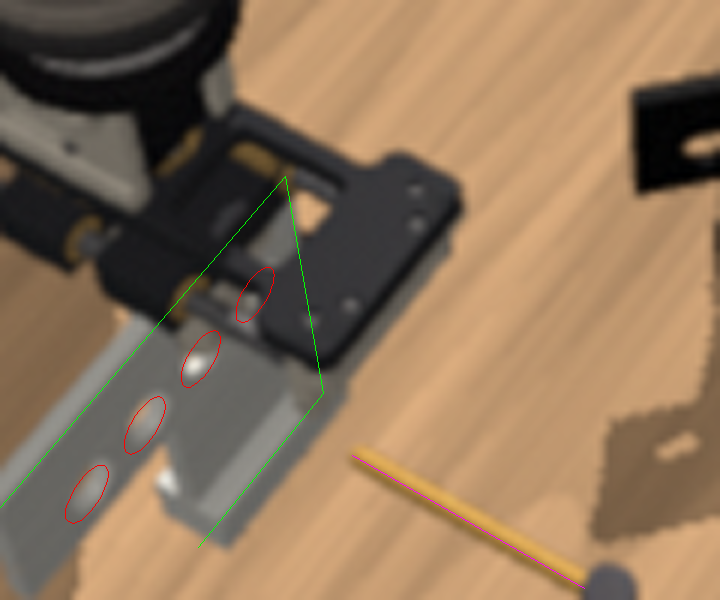

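View pics/h1sn.png

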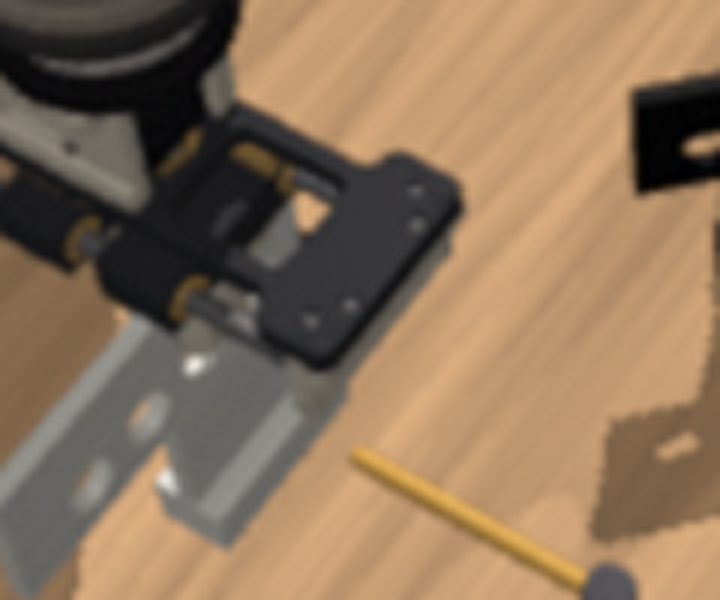

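View pics/h1t.png

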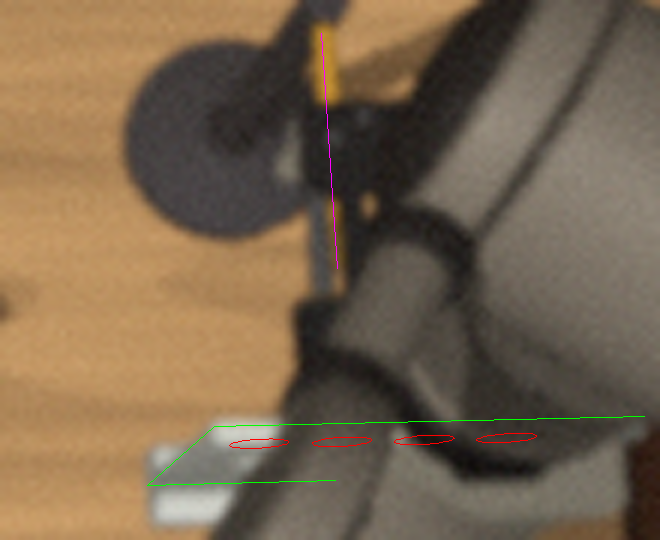

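In the scene crop the holes sit about 1 to 2 px up-right of prediction, and the pin about 1 px the same way. The relative error is therefore about 2 mm, inside the 6.5 mm clearance. Applying a small correction before insertion.

play_rows --targets '[{"dx":-3,"dy":0,"dz":0,"wx":0,"wy":0,"wz":0.002},{"dx":-3,"dy":0,"dz":0,"wx":0,"wy":0,"wz":0.002}]'

```text
time_s: 9.2
ee_pos: [0.4254, -0.1926, 0.1686]
orientation: [3.141, 0.001, 1.571]
wrist_force: [0.5, -0.6, -3.5]
width: 0.0081
```

```bash
python3 - <<'E'
from cell import ctrl, optics
from h import *
import pickle
for i in range(1):
    st=ctrl.get_state(); print(st["time_s"],st["ee_pos"],st["orientation"],st["wrist_force"],st["width"])
t=st["ee_pos"]; hz=t[2]+.0219
p=optics.get_image("scene"); pickle.dump(p,open("P3.pkl","wb"))
im=p["img"].astype(int)
# pin line (gold) residual vs model
m=np.zeros((400,640),bool); m[272:302,256:300]=1
y=m&(im[:,:,0]-im[:,:,2]>85)&(im[:,:,0]>120)
X,u,v=pts(p,y); k=X[:,2]>.17; u=u[k];v=v[k]
a=proj(p,np.array([[.4937,-.192,.19],[.584,-.192,.19]])); d=a[1]-a[0]; d/=np.linalg.norm(d); n=np.array([-d[1],d[0]])
n=n*np.sign(-n[1]); print("n(up)",n,"pin perp shift px",((np.stack([u,v],-1)-a[0])@n).mean(), len(u))
# bracket silhouette: top edge of bar = z top at +x face ; compare depth points on the top surface
al=(im.max(2)-im.min(2)<30)&(im.mean(2)>75); al[:, :]&=True
X,u,v=pts(p,al); f=(abs(X[:,0]-t[0]-.004)<.02)&(X[:,1]<t[1]-.02)&(X[:,1]>t[1]-.12)&(X[:,2]>.13)&(X[:,2]<.28)
print("bar points",f.sum(),"max z pct",np.percentile(X[f,2],[50,90,97]),"pred top",hz+.041,"ymin pct",np.percentile(X[f,1],[1,3,10]),"pred ymin",t[1]-.096)
print("x",np.median(X[f,0]))
E
```

```text
9.2 [ 0.42544253 -0.19258196  0.16857013] [3.14070603e+00 5.72392415e-04 1.57054948e+00] [ 0.46969166 -0.56496106 -3.53523248] 0.008102994987331155
n(up) [ 0.49823144 -0.86704408] pin perp shift px 0.9684800921779072 181
bar points 678 max z pct [0.21048081 0.2324801  0.23389048] pred top 0.2314701345432778 ymin pct [-0.28640379 -0.28573521 -0.28245616] pred ymin -0.2885819625375594
x 0.4277897119847357
```

play_rows --targets '[{"dx":-1,"dy":15,"dz":1,"wx":0,"wy":0,"wz":0},{"dx":-1,"dy":30,"dz":1,"wx":0,"wy":0,"wz":0},{"dx":-1,"dy":45,"dz":1,"wx":0,"wy":0,"wz":0},{"dx":-1,"dy":55,"dz":1,"wx":0,"wy":0,"wz":0},{"dx":-1,"dy":55,"dz":1,"wx":0,"wy":0,"wz":0}]'

```text
time_s: 9.88
ee_pos: [0.4808, -0.193, 0.1667]
orientation: [-3.141, -0.0, 1.572]
wrist_force: [0.0, -0.3, -3.6]
width: 0.0076
```

```bash
python3 - <<'E'
from cell import ctrl, optics
from h import *
st=ctrl.get_state(); print(st["time_s"],st["ee_pos"],st["orientation"],st["wrist_force"],st["width"])
p=optics.get_image("scene"); crop(p,220,210,110,100,7,"pics/h2.png")
E
```

```text
9.875 [ 0.48082377 -0.19301489  0.16674768] [-3.14122280e+00 -3.04659912e-04  1.57158558e+00] [ 0.04126043 -0.30093896 -3.56579256] 0.0076163432464355675
```

View pics/h2.png

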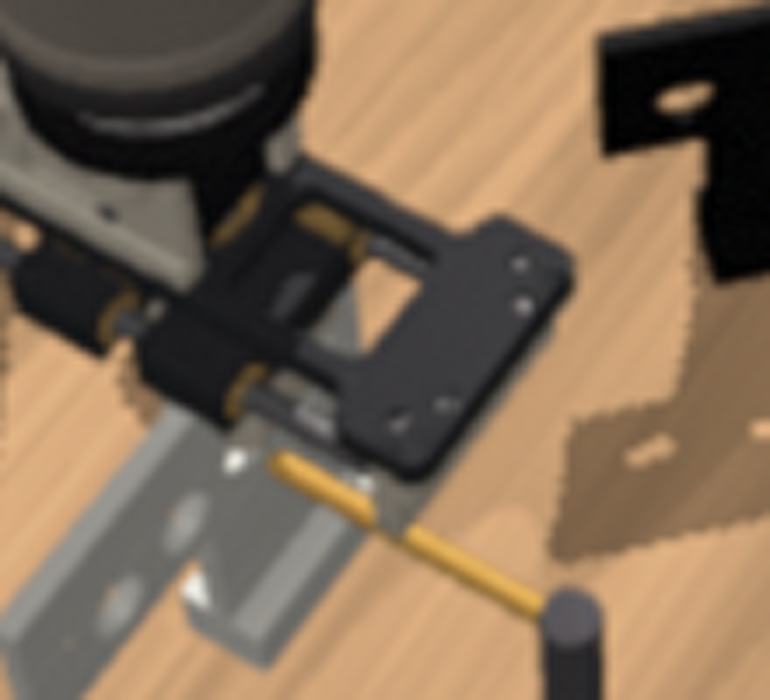

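The pin line extended lands at about (245,443), and hole 3 extrapolates to (247,446), so they are aligned. I'll check the height of the gripper's end prong at (395,510) against the pin before going on.

```bash
python3 - <<'E'
from cell import ctrl, optics
from h import *
st=ctrl.get_state(); t=st["ee_pos"]
p=optics.get_image("scene"); X,u,v=pts(p,np.ones((400,640),bool))
# everything ahead (+x) of bracket near the pin/post corridor
g=(X[:,0]>t[0]+.02)&(X[:,0]<t[0]+.15)&(abs(X[:,1]+.192)<.06)
G=X[g]; 
for lo in np.arange(t[0]+.02,t[0]+.15,.01):
    s=G[(G[:,0]>=lo)&(G[:,0]<lo+.01)&(G[:,2]>.20)]; print(round(lo-t[0],3),len(s),"minz",s[:,2].min().round(4) if len(s) else None, np.sort(s[:,2])[:6].round(3) if len(s) else "")
a,b=395,505; ui,vi=220+a//7,210+b//7
for dv in range(-3,6): print(vi+dv,[lift(p,[ui+du],[vi+dv],[p["depth"][vi+dv,ui+du]])[0].round(3) for du in(-1,0,1)],p["img"][vi+dv,ui])
E
```

```text
0.02 1543 minz 0.2194 [0.219 0.219 0.22  0.22  0.222 0.223]
0.03 1883 minz 0.2673 [0.267 0.267 0.268 0.268 0.268 0.269]
0.04 761 minz 0.2845 [0.284 0.285 0.285 0.286 0.286 0.286]
0.05 489 minz 0.2834 [0.283 0.284 0.284 0.285 0.286 0.286]
0.06 349 minz 0.2847 [0.285 0.285 0.285 0.286 0.286 0.287]
0.07 228 minz 0.2837 [0.284 0.284 0.286 0.289 0.304 0.306]
0.08 309 minz 0.2687 [0.269 0.27  0.271 0.271 0.272 0.273]
0.09 216 minz 0.2923 [0.292 0.295 0.295 0.296 0.296 0.296]
0.1 7 minz 0.2001 [0.2   0.2   0.2   0.201 0.201 0.201]
0.11 18 minz 0.2001 [0.2 0.2 0.2 0.2 0.2 0.2]
0.12 4 minz 0.2003 [0.2   0.201 0.201 0.202]
0.13 0 minz None 
0.14 0 minz None 
279 [array([ 0.565, -0.228,  0.298]), array([ 0.567, -0.227,  0.299]), array([ 0.569, -0.227,  0.3  ])] [104  98  90]
280 [array([ 0.566, -0.228,  0.296]), array([ 0.568, -0.228,  0.297]), array([ 0.57 , -0.229,  0.3  ])] [118 112 102]
281 [array([ 0.565, -0.227,  0.29 ]), array([ 0.567, -0.227,  0.292]), array([ 0.567, -0.225,  0.289])] [113 108  98]
282 [array([ 0.564, -0.227,  0.286]), array([ 0.566, -0.227,  0.287]), array([ 0.568, -0.226,  0.287])] [109 103  93]
283 [array([ 0.564, -0.228,  0.283]), array([ 0.566, -0.227,  0.284]), array([ 0.567, -0.226,  0.283])] [109 104  95]
284 [array([ 0.564, -0.227,  0.279]), array([ 0.828, -0.539,  1.019]), array([ 0.568, -0.227,  0.281])] [108 103  95]
285 [array([ 0.564, -0.227,  0.275]), array([ 0.566, -0.227,  0.277]), array([ 0.567, -0.227,  0.277])] [112 106  96]
286 [array([ 0.536, -0.196,  0.194]), array([ 0.537, -0.194,  0.193]), array([ 0.567, -0.227,  0.273])] [126 107  80]
287 [array([ 0.469, -0.116, -0.001]), array([ 0.472, -0.117,  0.003]), array([ 0.541, -0.195,  0.194])] [140 110  67]
```

The prong bottom is at z≈0.27, 70 mm above the post top. Continuing insertion.

play_rows --targets '[{"dx":0,"dy":8,"dz":0,"wx":0,"wy":0,"wz":0},{"dx":0,"dy":16,"dz":0,"wx":0,"wy":0,"wz":0},{"dx":0,"dy":24,"dz":0,"wx":0,"wy":0,"wz":0},{"dx":0,"dy":28,"dz":0,"wx":0,"wy":0,"wz":0},{"dx":0,"dy":28,"dz":0,"wx":0,"wy":0,"wz":0}]'

```text
time_s: 10.6
ee_pos: [0.5084, -0.1931, 0.1669]
orientation: [-3.141, -0.0, 1.571]
wrist_force: [-0.0, 0.5, -3.0]
width: 0.0077
```

```bash
python3 - <<'E'
from cell import ctrl, optics
from h import *
st=ctrl.get_state(); print(st["time_s"],st["ee_pos"],st["orientation"],st["wrist_force"],st["torque"],st["width"])
p=optics.get_image("scene"); crop(p,220,210,110,100,7,"pics/h3.png")
E
```

```text
10.6 [ 0.50836944 -0.19312432  0.16690966] [-3.14131648e+00 -2.17884979e-04  1.57106805e+00] [-0.01061926  0.54184218 -3.0294903 ] [-0.10579549  0.06582882  0.03487299] 0.007656458121299541
```

View pics/h3.png

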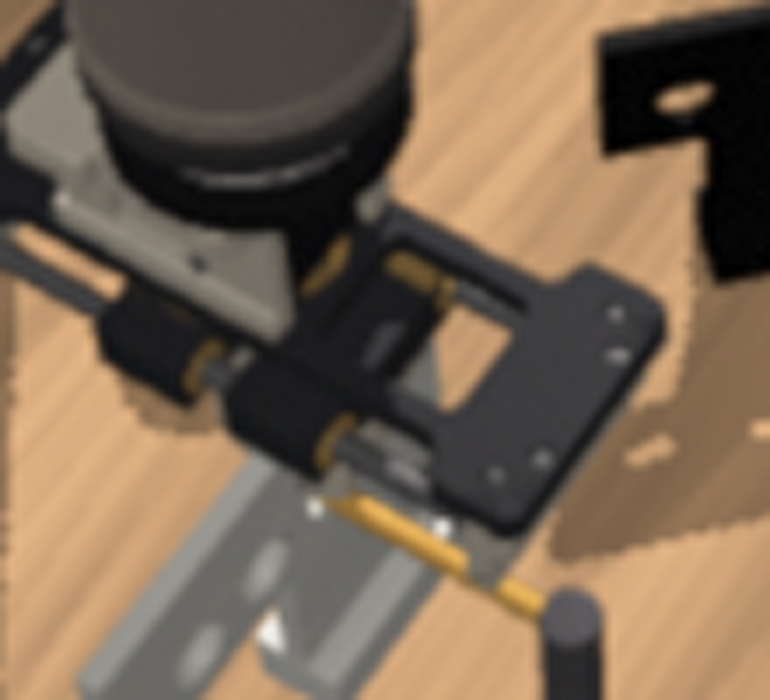

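The pin enters the third hole at (330,498), with hole 3's lit rim at (315,507) and holes 2 and 1 at (267,568) and (203,650). There is no contact force. Going 24 mm further, then lowering gently.

play_rows --targets '[{"dx":0,"dy":8,"dz":0,"wx":0,"wy":0,"wz":0},{"dx":0,"dy":16,"dz":0,"wx":0,"wy":0,"wz":0},{"dx":0,"dy":24,"dz":0,"wx":0,"wy":0,"wz":0},{"dx":0,"dy":24,"dz":0,"wx":0,"wy":0,"wz":0},{"dx":0,"dy":24,"dz":0,"wx":0,"wy":0,"wz":0}]'

```text
time_s: 11.28
ee_pos: [0.532, -0.1931, 0.1669]
orientation: [-3.141, -0.0, 1.571]
wrist_force: [0.4, 0.2, -3.4]
width: 0.0075
```

play_rows --targets '[{"dx":0,"dy":0,"dz":1,"wx":0,"wy":0,"wz":0},{"dx":0,"dy":0,"dz":2,"wx":0,"wy":0,"wz":0},{"dx":0,"dy":0,"dz":3,"wx":0,"wy":0,"wz":0},{"dx":0,"dy":0,"dz":3.5,"wx":0,"wy":0,"wz":0},{"dx":0,"dy":0,"dz":3.5,"wx":0,"wy":0,"wz":0}]'

```text
time_s: 11.9
ee_pos: [0.5322, -0.1932, 0.1636]
orientation: [-3.142, -0.0, 1.571]
wrist_force: [-0.2, -0.3, -3.8]
width: 0.0079
```

```bash
python3 - <<'E'
from cell import ctrl, optics
from h import *
st=ctrl.get_state(); print(st["time_s"],st["ee_pos"],st["orientation"],st["wrist_force"],st["torque"],st["width"])
p=optics.get_image("scene"); crop(p,220,220,110,100,7,"pics/h4.png")
E
```

```text
11.9 [ 0.53216818 -0.19317791  0.16355974] [-3.14156512e+00 -1.26699468e-04  1.57078903e+00] [-0.23128491 -0.31546276 -3.75001079] [-0.10645231  0.03366419  0.04012714] 0.007947821276354877
```

View pics/h4.png

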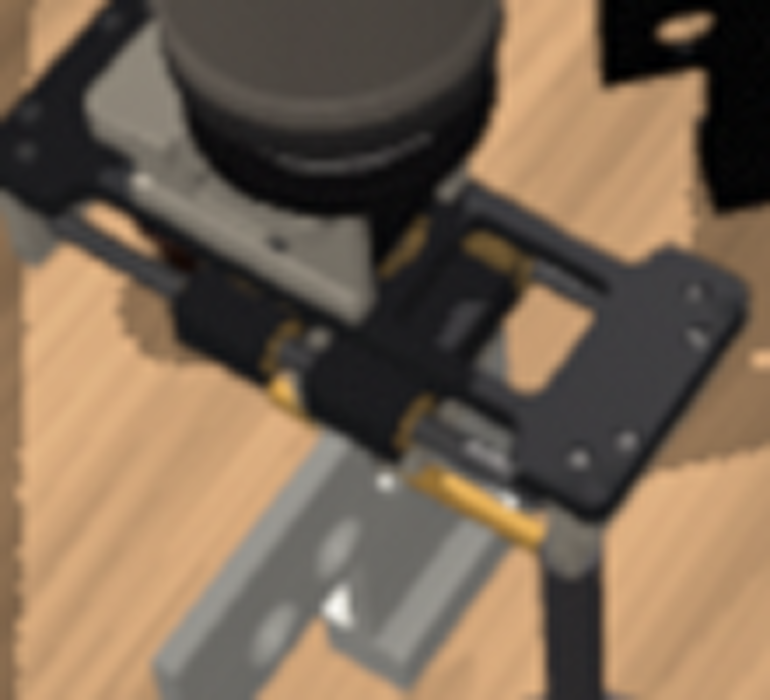

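The pin passes through, with its tip visible behind the bracket at (285,392). Lowering in small steps until the pin takes the load.

play_rows --targets '[{"dx":0,"dy":0,"dz":0.5,"wx":0,"wy":0,"wz":0},{"dx":0,"dy":0,"dz":1,"wx":0,"wy":0,"wz":0},{"dx":0,"dy":0,"dz":1,"wx":0,"wy":0,"wz":0}]'

```text
time_s: 12.32
ee_pos: [0.5322, -0.1932, 0.1626]
orientation: [-3.142, -0.0, 1.571]
wrist_force: [0.3, -0.1, -2.4]
width: 0.0082
```

play_rows --targets '[{"dx":0,"dy":0,"dz":0.5,"wx":0,"wy":0,"wz":0},{"dx":0,"dy":0,"dz":1,"wx":0,"wy":0,"wz":0},{"dx":0,"dy":0,"dz":1,"wx":0,"wy":0,"wz":0}]'

```text
time_s: 12.7
ee_pos: [0.5322, -0.1932, 0.1617]
orientation: [3.141, -0.0, 1.571]
wrist_force: [0.1, -0.1, -3.5]
width: 0.0078
```

play_rows --targets '[{"dx":0,"dy":0,"dz":0.5,"wx":0,"wy":0,"wz":0},{"dx":0,"dy":0,"dz":0.5,"wx":0,"wy":0,"wz":0}]'

```text
time_s: 12.95
ee_pos: [0.5322, -0.1932, 0.1615]
orientation: [3.141, 0.0, 1.571]
wrist_force: [-1.5, 0.8, -0.0]
width: 0.008
```

play_rows --targets '[{"dx":0,"dy":0,"dz":0.5,"wx":0,"wy":0,"wz":0},{"dx":0,"dy":0,"dz":0.5,"wx":0,"wy":0,"wz":0}]'

```text
time_s: 13.2
ee_pos: [0.5323, -0.1933, 0.1613]
orientation: [3.141, 0.0, 1.571]
wrist_force: [-3.2, 0.8, 4.8]
width: 0.0079
```

Contact found at z≈0.1615. Backing off 0.5 mm and opening gently.

play_rows --targets '[{"dx":0,"dy":0,"dz":-0.5,"wx":0,"wy":0,"wz":0},{"dx":0,"dy":0,"dz":-0.5,"wx":0,"wy":0,"wz":0}]' --squeeze 5

```text
time_s: 13.45
ee_pos: [0.5325, -0.1933, 0.1613]
orientation: [3.141, 0.0, 1.571]
wrist_force: [-0.6, 0.8, 3.2]
width: 0.0082
```

play_rows --targets '[{"dx":0,"dy":0,"dz":0,"wx":0,"wy":0,"wz":0},{"dx":0,"dy":0,"dz":0,"wx":0,"wy":0,"wz":0}]' --grip 12

```text
time_s: 13.7
ee_pos: [0.5321, -0.1932, 0.1607]
orientation: [-3.141, -0.0, 1.571]
wrist_force: [-0.4, 0.5, 0.3]
width: 0.012
```

play_rows --targets '[{"dx":0,"dy":0,"dz":0,"wx":0,"wy":0,"wz":0},{"dx":0,"dy":0,"dz":0,"wx":0,"wy":0,"wz":0},{"dx":0,"dy":0,"dz":0,"wx":0,"wy":0,"wz":0},{"dx":0,"dy":0,"dz":0,"wx":0,"wy":0,"wz":0}]' --grip 32

```text
time_s: 14.2
ee_pos: [0.5322, -0.1932, 0.1611]
orientation: [3.142, -0.0, 1.571]
wrist_force: [-0.1, -0.9, -0.1]
width: 0.0324
```

```bash
python3 - <<'E'
from cell import ctrl, optics
from h import *
st=ctrl.get_state(); print(st["time_s"],st["ee_pos"],st["orientation"],st["wrist_force"],st["torque"],st["width"])
p=optics.get_image("scene"); crop(p,220,220,110,100,7,"pics/h5.png")
E
```

```text
14.2 [ 0.53219555 -0.19321318  0.16111294] [ 3.14150768e+00 -4.49438239e-05  1.57079832e+00] [-0.09762707 -0.86445025 -0.14926144] [-0.06091914  0.04457368  0.02415478] 0.03240840946625656
```

View pics/h5.png

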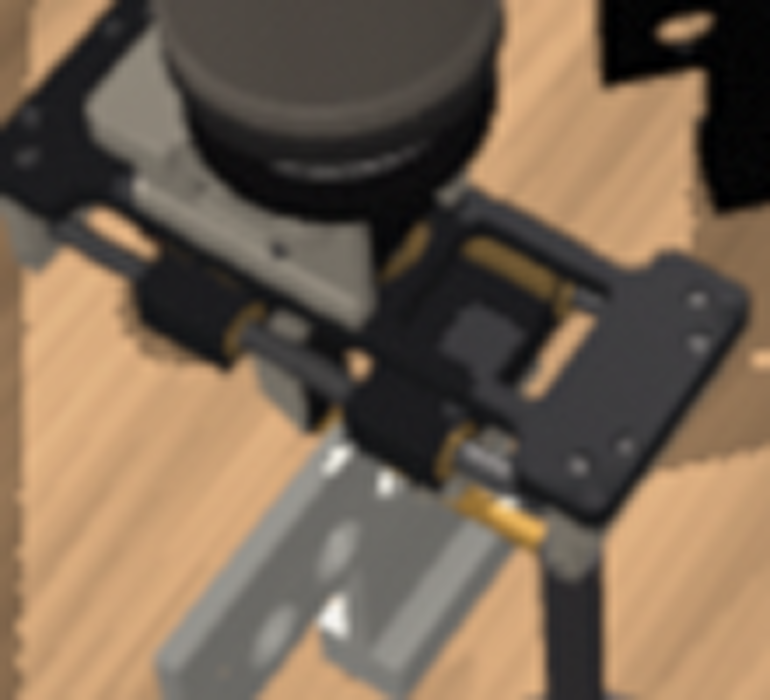

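It hangs and hasn't moved. Retracting straight up.

play_rows --targets '[{"dx":0,"dy":0,"dz":-8,"wx":0,"wy":0,"wz":0},{"dx":0,"dy":0,"dz":-20,"wx":0,"wy":0,"wz":0},{"dx":0,"dy":0,"dz":-40,"wx":0,"wy":0,"wz":0},{"dx":0,"dy":0,"dz":-70,"wx":0,"wy":0,"wz":0},{"dx":0,"dy":0,"dz":-110,"wx":0,"wy":0,"wz":0}]'

```text
time_s: 14.88
ee_pos: [0.5319, -0.1931, 0.2724]
orientation: [-3.141, -0.0, 1.571]
wrist_force: [0.1, -0.4, -0.5]
width: 0.0319
```

play_rows --targets '[{"dx":0,"dy":-50,"dz":0,"wx":0,"wy":0,"wz":0},{"dx":0,"dy":-100,"dz":0,"wx":0,"wy":0,"wz":0},{"dx":0,"dy":-100,"dz":0,"wx":0,"wy":0,"wz":0},{"dx":0,"dy":-100,"dz":0,"wx":0,"wy":0,"wz":0}]'

```text
time_s: 15.38
ee_pos: [0.4329, -0.1936, 0.2722]
orientation: [3.139, 0.001, 1.57]
wrist_force: [0.1, 0.3, -0.9]
width: 0.0321
```

```bash
python3 - <<'E'
from cell import ctrl, optics
from h import *
st=ctrl.get_state(); print(st["time_s"],st["ee_pos"],st["wrist_force"],st["width"])
p=optics.get_image("scene"); cv2.imwrite("pics/f_s.png",p["img"][:,:,::-1]); crop(p,220,220,110,110,7,"pics/f_c.png")
X,u,v=pts(p,np.ones((400,640),bool)); im=p["img"].astype(int)[v,u]
f=(abs(X[:,0]-.532)<.012)&(abs(X[:,1]+.21)<.12)&(X[:,2]>.195)&(X[:,2]<.25)
G=X[f]
for lo in np.arange(-.3,-.12,.015):
    s=G[(G[:,1]>=lo)&(G[:,1]<lo+.015)]
    if len(s): print(round(lo,3),len(s),"top z",np.percentile(s[:,2],90).round(4),"x",np.median(s[:,0]).round(4))
E
```

```text
15.375 [ 0.43291057 -0.19355471  0.27221686] [ 0.14576409  0.29899716 -0.88089891] 0.03205539587390381
-0.3 35 top z 0.2265 x 0.532
-0.285 88 top z 0.2292 x 0.5349
-0.27 80 top z 0.2291 x 0.5347
-0.255 84 top z 0.2283 x 0.535
-0.24 78 top z 0.2279 x 0.5363
-0.225 72 top z 0.2274 x 0.5362
-0.21 74 top z 0.2274 x 0.5362
-0.195 77 top z 0.227 x 0.5363
-0.18 65 top z 0.2264 x 0.5363
-0.165 65 top z 0.2257 x 0.5362
-0.15 67 top z 0.2255 x 0.5363
```

View pics/f_s.png

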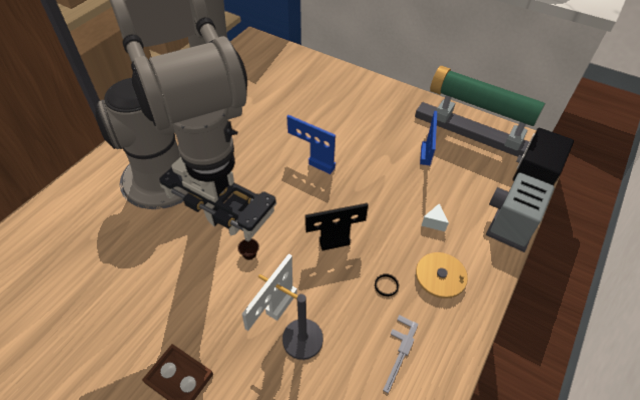

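View pics/f_c.png

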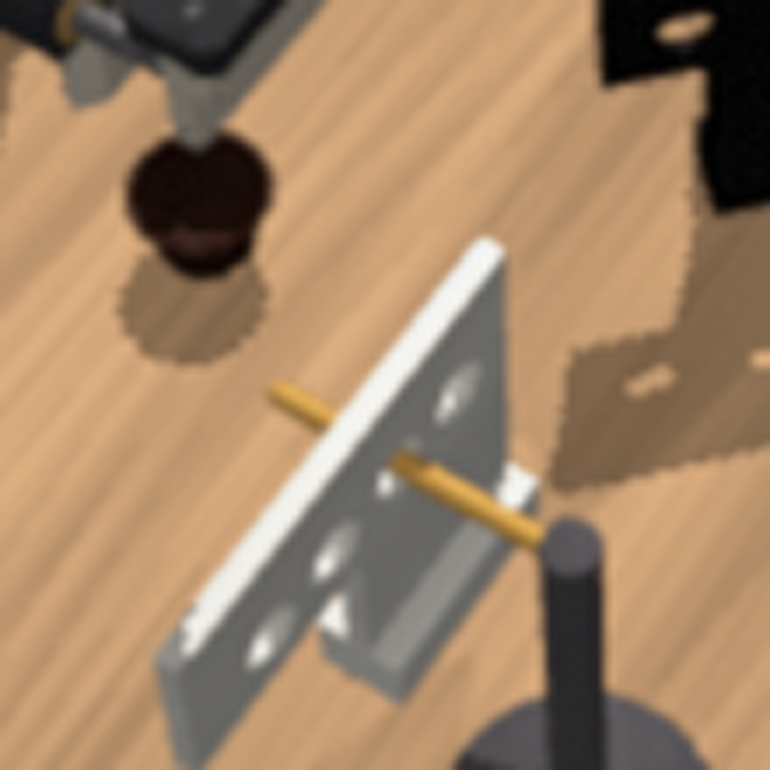

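The bracket hangs on hole 3, with the pin tip in front at (275,390) and the gripper clear. It slopes about 1.5° and may still be swinging. I'll wait a little and re-measure the level in both cameras.

play_rows --targets '[{"dx":0,"dy":-20,"dz":0,"wx":0,"wy":0,"wz":0},{"dx":0,"dy":-20,"dz":0,"wx":0,"wy":0,"wz":0},{"dx":0,"dy":-20,"dz":0,"wx":0,"wy":0,"wz":0},{"dx":0,"dy":-20,"dz":0,"wx":0,"wy":0,"wz":0},{"dx":0,"dy":-20,"dz":0,"wx":0,"wy":0,"wz":0}]'

```text
time_s: 16.05
ee_pos: [0.4126, -0.1932, 0.271]
orientation: [-3.142, -0.0, 1.571]
wrist_force: [0.5, -0.2, -0.1]
width: 0.0319
```

```bash
cat > lev.py <<'E'
from cell import ctrl, optics
from h import *
for n in ("scene","top","scene"):
    p=optics.get_image(n); st=ctrl.get_state()
    X,u,v=pts(p,np.ones((400,640),bool)); im=p["img"].astype(int)[v,u]
    f=(abs(X[:,0]-.532)<.009)&(X[:,1]>-.285)&(X[:,1]<-.145)&(X[:,2]>.217)&(X[:,2]<.24)&(im.mean(1)>190)
    if f.sum()>20:
        c=np.polyfit(X[f,1],X[f,2],1); e=np.polyfit(X[f,1],X[f,0],1)
        print(n,st["time_s"],f.sum(),"top slope deg",np.degrees(np.arctan(c[0])).round(2),"yaw deg",np.degrees(np.arctan(e[0])).round(2),X[f].mean(0).round(4))
    else: print(n,f.sum())
    b=(np.hypot(X[:,0]-.525,X[:,1]-.065)<.1)&(X[:,2]>.12)&(X[:,2]<.16)
    if b.sum()>20: print(" black",rect(X[b])[0])
    if n=="top": cv2.imwrite("pics/f_t.png",p["img"][:,:,::-1])
E
python3 lev.py
```

```text
scene 16.1 269 top slope deg -1.85 yaw deg 0.29 [ 0.5324 -0.2148  0.2265]
 black [0.52679961 0.06506362]
top 16.15 29 top slope deg -1.73 yaw deg 0.64 [ 0.5333 -0.1726  0.2244]
 black [0.52601689 0.06391846]
scene 16.2 269 top slope deg -1.38 yaw deg 0.46 [ 0.5324 -0.2151  0.2266]
 black [0.52694766 0.06457452]
```

play_rows --targets '[{"dx":0,"dy":0,"dz":0,"wx":0,"wy":0,"wz":0},{"dx":0,"dy":0,"dz":0,"wx":0,"wy":0,"wz":0},{"dx":0,"dy":0,"dz":0,"wx":0,"wy":0,"wz":0}]'

```text
time_s: 16.58
ee_pos: [0.4122, -0.1932, 0.2711]
orientation: [3.142, -0.0, 1.571]
wrist_force: [-0.1, -0.1, -0.3]
width: 0.0322
```

```bash
python3 lev.py
```

```text
scene 16.625 268 top slope deg -1.64 yaw deg 0.34 [ 0.5324 -0.2151  0.2265]
 black [0.52750454 0.06470803]
top 16.675 30 top slope deg -0.7 yaw deg -0.14 [ 0.5332 -0.1717  0.2242]
 black [0.52609385 0.06389055]
scene 16.725 268 top slope deg -1.47 yaw deg 0.37 [ 0.5323 -0.2146  0.2264]
 black [0.52705776 0.06493592]
```

View pics/f_t.png

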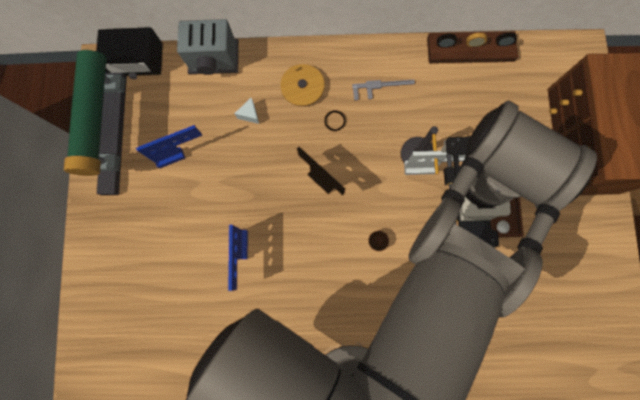

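The level is steady at about 1.5° in the scene camera, and the black bracket hasn't moved. Handing in.

```bash
python3 -c "
from cell import ctrl
print(ctrl.hand_in())"
```

```text
the job is handed in; nothing more can be done
None
```

The bare aluminium bracket is hanging on the brass pin by its third hole (y = +21 mm), and the gripper has let go and backed clear. I picked that hole because the bracket's centre of mass works out at y ≈ 21.2 mm. I handed the job in at about 16.7 s.

**Insertion:** The bracket went on with no contact force. I lowered it until the pin took its weight, where the vertical wrist force briefly reached about 5 N, and then opened the fingers.

**Missed first grasp:** The fingers closed on nothing because their real ends sit about 37 mm above the reported TCP. I measured that in the depth image, corrected the height and gripped on the second try.

**Last checks:**
- **Hang:** the pin shows through hole 3 on both sides, about 39 mm from its tip.
- **Level:** the scene camera gives a steady tilt of about 1.5°, foot side slightly down. The top camera saw only part of the bracket and read 0.7° and 1.7°, so the two did not fully agree. I put the tilt down to friction on the pin and camera calibration.
- **Black bracket:** its position is unchanged to within 1 mm.
- **Robot:** it is touching nothing and wrist forces are about zero.

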